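# Stack the keyed logger modules

## Robot

A 7-joint arm with a two-finger parallel gripper is mounted at the origin on a cart in front of the work surface, level with it; the furniture and walls round the work are solid. World frame = base frame: x ahead of the robot, y to its left, z up, the work surface at z = 0. Lengths are in m, angles in rad, forces in N, time in s.
With the tool pointing down it reaches from about 0.425 to 0.925 m from the base axis. Payload 6.8 kg.
Tool frame: the origin (TCP) lies at the very end of the fingers, on their centre line; the grasp point (between the pads) lies 19 mm behind it (bot.grasp_offset is the distance from the TCP to the grasp point, in m); z points along the fingers, y is the direction in which the jaws open and shut (so a half turn about z gives the same grasp; the last joint's range is limited). The gripper opens to 85 mm and grips with 20 to 120 N. Pads are 22 mm wide; open, the fingers measure 114 mm over their backs; the gripper's body (76 mm by 85 mm) begins 54 mm behind the grasp point. The pads swing forward as they close: fully open they stand 13 mm farther back than shut.
Start: joints at [-1.319, 0.477, 0.022, 1.555, -0.011, 1.109, -0.083], TCP at [0.238, 0.632, 0.231] pointing down, gripper open.
Joint ranges: [-2.96, 2.96], [-0.34, 2.1], [-1.41, 1.46], [0.24, 2.44], [-1.37, 4.51], [0.17, 1.92], [-2.96, 2.96]. Speed limits (rad/s): [2.39, 2.39, 3.14, 3.14, 3.14, 3.14, 3.14].

## Interface

Orientations are given as a unit quaternion [w, x, y, z].
In Python, from station import monitor, cams, bot, finder gives the robot as it stands.
- The arm moves only by the tool jog_arm, never from a script. Its argument "plan" is a list of rows, each an object of numbers: "x", "y", "z": the shift along the tool's x, y, z as a fraction of full scale; "wx", "wy", "wz": the turn, a rotation vector about the tool's x, y, z as a fraction of full scale. A call has 1 to 12 rows; each row is the pose to reach, as a shift and turn from the pose measured when the call began, along the tool's axes at that moment, turning the shorter way round; what a row does not reach only later rows make up. Full scale, the value 1, is 20 cm for a shift and 180 degrees for a turn. A row lasts 1/12 s, in which the tool goes at most 41.7 mm and 7.16 degrees, less where a joint would pass 70% of its speed; a pose out of reach is approached as far as the arm can. A call with a number of a shift or a turn outside -1 to 1 is refused whole. A call with a gripper value outside its range is refused whole. "hand" is the opening, from -1 (shut) to 1 (fully open), set as the call begins (left out, the last holds). The fingers move at their own pace and stop on an object; "grip_force" is the grip in N (left out, the last holds). Time passes only in rows, so rows that repeat a pose let the fingers close. It gives the time, the measured TCP pose, the force and the opening at its end, in the units of the state.
- monitor.get_obs(): the state, without advancing time (a new reading comes with each control period).
- cams.read_camera(name): name is "scene" or "side" or "wrist"; returns the picture (400x640x3 uint8, red, green, blue); there is no depth.
- cams.get_calibration(name): a dict with "fx", "fy", "cx", "cy" (pixels), "extrinsics" (4x4, takes a point from world to camera coordinates). Camera axes: x right, y down, z forward; pixel columns grow to the right and rows downward; lengths in m; the calibration is good to about 2 mm. A picture is of the moment at which its call begins: read the wrist's pose just before it. get_calibration takes no time and is no camera call; for the wrist camera it gives the pose at the moment of the call.
- bot.hand_in(): hands the job in, once; it reports no verdict.
Trained networks look in the newest picture that a camera, given by its name, has taken for a name from the list of things; names that differ only in an ending like _2 or _b are one class to them, and where a whole thing is asked for, a point or a joint stands for the part that bears it (a point fixed in the world has none). Each returns a list of dicts, best first, with "confidence" (0 to 1); they miss things now and then, are a little off and sometimes report something else, mostly with a low value. They report only what shows in the picture. A call takes as long as a camera call. They do not tell look-alikes from the thing itself.
- finder.find_in(camera, target): "bbox" ([left, top, width, height] in pixels, round what is visible of it).
- finder.place_of(camera, target): "location" ([column, row] in pixels: a listed point, or the origin of a listed thing).
The state is a dict: "t": time; "q": joint angles; "joint_vel": joint speeds; "joint_torque": joint torques, N m; "eef_pos": TCP position; "tool_rot": TCP orientation; "contact_force": force on the tool from outside, world axes, zero at the start; "torque": the same for the moment, N m; "gripper_width": opening from 0.0 (shut) to 1.0 (fully open).
Only numpy, scipy, OpenCV 4.12 (cv2) and the standard library are available. Lean on these libraries where they do the work, as an engineer would, in place of code of your own. Each camera call takes 0.05 s, during which the arm holds its last target. There are 200 camera calls.

## Task

Build up the field logger on its docking plate: set the tall module on the plate, then the low module on the tall one, then the cover on top. Turn each so that the notch in its foot drops over the key of the part below and it sits fully down and level; keep the parts upright and leave the other things on the table where they lie.

Things in the scene. Friction and masses are not known exactly. Their poses are not given: they have to be found in the camera images.
- dock: docking plate: grey square plate 84 x 84 mm, 16 mm high, fixed. Origin: centre of its underside, z up. On its top face (the shoulder, 16 mm up) stands a centred plateau 46 x 46 mm, 7.5 mm high, rim bevelled 2.5 mm over its upper 4 mm, and on the plateau's -x side a key: a block 12 mm wide, 7.5 mm high, jutting out 4.5 mm.
- dock_key (a point): the dock's key: point 25.5 mm from the dock's vertical centre line in its -x direction, 4 mm above the shoulder. Axes as the dock's.
- tall: the tall module, foot down. Origin: centre of its underside, axes as point tall_mid. Foot: hollow, 8 mm deep, walls 3.5 mm, inside 49 x 49 mm, slips over the plateau below with 1.5 mm play each side until its rim rests on the shoulder; notch for the key in the -x wall, 15 mm wide, 8 mm high, open below. About 0.16 kg. Starts upright, its notch within 1.6 rad of the direction it must face.
- tall_mid (a point): centre of the tall module: grey square box 56 x 56 mm, vent slots on two sides, 51.5 mm high overall, this point 25.75 mm above its underside, z up. Sides flat from 0 to 44 mm; at 44 mm the shoulder, with plateau and key like the dock's, key on its +y side. A bar magnet lies about 9 mm from its +x side: finger room at the start only at its +y and -y sides.
- tall_notch (a point): notch of the tall module: middle of its -x foot wall, 25.5 mm from its vertical centre line, 4 mm above its underside. Coincides with point dock_key when seated on the dock (the module's axes are then parallel to the dock's). Axes as the module's.
- tall_key (a point): key on top of the tall module: point 25.5 mm from its vertical centre line in its +y direction, 48 mm above its underside (4 mm above its shoulder). Axes as the module's.
- low: the low module, foot down. Origin: centre of its underside, axes as point low_mid. Same hollow foot as the tall module's, notch in the -x wall. About 0.12 kg. Starts upright, its notch within 1.6 rad of the direction it must face.
- low_mid (a point): centre of the low module: grey square box 56 x 56 mm, vent slots on two sides, 37.5 mm high overall, this point 18.75 mm above its underside, z up. Sides flat from 0 to 30 mm; at 30 mm the shoulder, with plateau and key like the dock's, key on its +x side. A spirit level lies about 10 mm from its -y side: finger room at the start only at its +x and -x sides.
- low_notch (a point): notch of the low module: middle of its -x foot wall, 25.5 mm from the centre line, 4 mm above its underside. Coincides with point tall_key when seated on the tall module (the low module's yaw is then the tall module's minus 90 degrees). Axes as the module's.
- low_key (a point): key on top of the low module: 25.5 mm from the centre line in its +x direction, 34 mm above its underside. Axes as the module's.
- cap: the cover, foot down. Origin: centre of its underside, axes as point cap_mid. Same hollow foot as the tall module's, notch in the -x wall. About 0.08 kg. Starts upright, its notch within 1.6 rad of the direction it must face.
- cap_mid (a point): centre of the cover: grey, 56 x 56 mm, 28 mm high, bevelled flat top with four small screws, a short dark bar near its -x edge (the notch side) and no key, plain sides flat from 0 to 23 mm; this point 14 mm above its underside, z up. A battery lies about 10 mm from its +x side: finger room at the start only at its +y and -y sides.
- cap_notch (a point): notch of the cover: middle of its -x foot wall, 25.5 mm from the centre line, 4 mm above its underside. Coincides with point low_key when seated on the low module (the cover's yaw is then the low module's plus 180 degrees). Axes as the cover's.
- magnet: bystander: bar magnet 15 x 81 x 11 mm, long along its y, loose. Origin at the centre of its underside on the table, z up.
- level: bystander: small metal spirit level 14 x 80 x 14 mm, long along its y, loose. Origin at the centre of its underside on the table, z up.
- battery: bystander: round cell 14 mm thick, 51 mm long along its y, lying, loose. Origin at the centre of its underside on the table, z up.
- eraser: bystander: eraser 18 x 40 x 12 mm, long along its y, loose, beside the dock. Origin at the centre of its underside on the table, z up.
- stopwatch: bystander: white hand stopwatch 76 x 53 x 14 mm, lying, loose. Origin at the centre of its underside on the table, z up.
- compass: bystander: round black compass, 48 mm across, 12 mm high, loose. Origin at the centre of its underside on the table, z up.
- inclinometer: bystander: inclinometer 142 x 196 x 129 mm, an upright with a ring on top, at the far right; fixed. Origin at the centre of its underside on the table, z up.
Mind the look-alikes: they are no part of the job. Leave any purple look-alike of the tall alone. Leave any yellow look-alike of the dock alone.

How it is judged:
On the way, in this order (a step that is already met when the one before it is completed fails the run):
1. the tall module is seated on the docking plate, notch over key (distance between tall_notch and dock_key below 0.005 m and z of tall_notch in the frame of dock_key between -0.002 and 0.002 m and angle between tall_mid's own z axis and vertical below 0.06 rad), for 0.2 s.
2. the low module is seated on the tall module, notch over key (all of step 1 and distance between low_notch and tall_key below 0.005 m and z of low_notch in the frame of tall_key between -0.002 and 0.002 m and angle between low_mid's own z axis and vertical below 0.06 rad), for 0.2 s.
3. the cover is seated on the low module, notch over key (distance between low_notch and tall_key below 0.005 m and z of low_notch in the frame of tall_key between -0.002 and 0.002 m and angle between each of low_mid, cap_mid's own z axis and vertical below 0.06 rad and distance between cap_notch and low_key below 0.005 m and z of cap_notch in the frame of low_key between -0.002 and 0.002 m), for 0.2 s.
At the end, for the whole second after the job is handed in: The tall module is seated on the docking plate, the low module on the tall one and the cover on the low one: each notch point within 5 mm of the key point below it, within 2 mm in height, each part level within 0.06 rad, all at rest and released (all of step 1 and all of step 3 and linear speed of each of tall, low, cap below 0.01 m/s); the robot touches nothing.
It fails at once if another thing on the table moved more than 20 mm (distance of any of magnet, level, battery, eraser, stopwatch, compass from where it was at the start of the episode above 0.02 m).
It fails at once if a module or the cover tipped by more than 0.7 rad (angle between any of tall_mid, low_mid, cap_mid's own z axis and vertical above 0.7 rad).
It also fails if it takes over 72 s, if anything falls off the work surface, if the arm or the gripper's body presses on something with over 40 N, if the wrist force passes 120 N, or if a joint passes its speed limit or range.

## Working session

There is one attempt and no reset: what is moved stays moved. The work goes in short steps, Python scripts to look and compute and a tool call to move; the robot and the scene stay as the last step left them, time stands still between calls to the robot, and variables do not carry over. Pictures are saved under pics/ and viewed, about 8 in all and at most 12, crops included, and the job is handed in when it is done.

Besides the shell and the picture viewer there is one more tool, called after "Call:" as name(argument=value, ...), one argument or row to a line, values as JSON. jog_arm: Moves the arm, as the interface text tells. Shift numbers are shares of 20 cm and turn numbers shares of 180 degrees, none past 1 either way. Its arguments: {"type":"object","properties":{"plan":{"type":"array","items":{"type":"object","properties":{"x":{"type":"number","minimum":-1,"maximum":1},"y":{"type":"number","minimum":-1,"maximum":1},"z":{"type":"number","minimum":-1,"maximum":1},"wx":{"type":"number","minimum":-1,"maximum":1},"wy":{"type":"number","minimum":-1,"maximum":1},"wz":{"type":"number","minimum":-1,"maximum":1}}}},"hand":{"type":"number"},"grip_force":{"type":"number"}},"required":["plan"]}

```bash
mkdir -p pics; ls; python3 - <<'E'
from station import monitor,cams,bot,finder
import cv2,numpy as np
o=monitor.get_obs();print(o)
ims=[]
for n in ["scene","side"]:
    im=cams.read_camera(n);c=cams.get_calibration(n)
    print(n,c)
    cv2.imwrite(f"pics/{n}0.png",im[:,:,::-1])
    for t in ["dock","dock_key","tall_mid","tall_notch","tall_key","low_mid","low_notch","low_key","cap_mid","cap_notch"]:
        print(n,t,[(np.round(d["location"]).tolist(),round(d["confidence"],2)) for d in finder.place_of(n,t)])
print(monitor.get_obs()["t"])
E
```

```text
pics
{'t': 0.0, 'q': array([-1.31907322,  0.47775881,  0.02231823,  1.55647437, -0.01146972,
        1.10928915, -0.08311964]), 'joint_vel': array([ 0.00127819, -0.00018027, -0.00051875, -0.00120283, -0.00076741,
        0.00075186, -0.00167503]), 'joint_torque': array([ 2.72472889e-04, -5.96447682e+01,  1.60764076e+00, -2.81199396e+01,
        1.25049221e-02,  9.05635301e-03,  2.01999927e-05]), 'eef_pos': array([0.23747276, 0.63120762, 0.23034331]), 'tool_rot': array([-8.67904882e-05,  1.78925588e-01,  9.83862197e-01, -8.96653235e-04]), 'contact_force': array([ 0.1774374 , -0.52858779, -0.24067126]), 'torque': array([0.04037701, 0.01296493, 0.05759824]), 'gripper_width': 0.999996009969967}
scene {'fx': 504.76799806691554, 'fy': 504.76799806691554, 'cx': 316.3059596109548, 'cy': 195.0572765479729, 'extrinsics': array([[ 0.75266492, -0.65788043,  0.02624605, -0.38711883],
       [-0.3168539 , -0.39687223, -0.86144997,  0.2394438 ],
       [ 0.5771474 ,  0.64006701, -0.50716378,  0.95040573],
       [ 0.        ,  0.        ,  0.        ,  1.        ]])}
scene dock [([240.0, 186.0], 0.
[... 899 characters left out ...]
88, -0.3706513 ,  1.03865177],
       [ 0.        ,  0.        ,  0.        ,  1.        ]])}
side dock [([284.0, 188.0], 0.67), ([240.0, 198.0], 0.59), ([275.0, 182.0], 0.54)]
side dock_key [([274.0, 183.0], 0.76), ([237.0, 195.0], 0.51)]
side tall_mid [([289.0, 272.0], 0.75), ([293.0, 237.0], 0.71), ([287.0, 260.0], 0.65)]
side tall_notch [([284.0, 264.0], 0.94), ([279.0, 247.0], 0.86)]
side tall_key [([296.0, 248.0], 0.94), ([289.0, 225.0], 0.92), ([336.0, 209.0], 0.47)]
side low_mid [([286.0, 210.0], 0.72), ([283.0, 188.0], 0.31)]
side low_notch [([276.0, 216.0], 0.69)]
side low_key [([294.0, 211.0], 0.61)]
side cap_mid [([353.0, 227.0], 0.62)]
side cap_notch [([346.0, 232.0], 0.78)]
1.1
```

```bash
python3 - <<'E'
import cv2
im=cv2.imread("pics/scene0.png")
cv2.imwrite("pics/v1.png",cv2.resize(im[130:355,150:450],None,fx=2.66,fy=2.66,interpolation=cv2.INTER_CUBIC))
E
cat > h.py <<'E'
from station import monitor,cams,bot,finder
import numpy as np, cv2
from scipy.spatial.transform import Rotation as R
def ray(c,px,z):
    "pixel -> world point on plane z"
    E=c["extrinsics"];d=np.array([(px[0]-c["cx"])/c["fx"],(px[1]-c["cy"])/c["fy"],1])
    o=-E[:3,:3].T@E[:3,3];w=E[:3,:3].T@d
    return o+w*(z-o[2])/w[2]
def proj(c,p):
    E=c["extrinsics"];q=E[:3,:3]@np.asarray(p)+E[:3,3]
    return np.array([c["fx"]*q[0]/q[2]+c["cx"],c["fy"]*q[1]/q[2]+c["cy"]])
def rot(o): 
    q=o["tool_rot"];return R.from_quat([q[1],q[2],q[3],q[0]])
def move(pos,jaw,o=None,z2=None):
    """fractions to bring TCP to pos, tool down, tool y along yaw jaw (mod pi, nearest)"""
    o=o or monitor.get_obs();r=rot(o);y=r.as_matrix()[:,1]
    cur=np.arctan2(y[1],y[0]);d=(jaw-cur+np.pi/2)%np.pi-np.pi/2
    a=cur+d;Y=np.array([np.cos(a),np.sin(a),0]);Z=np.array([0,0,-1.]);T=R.from_matrix(np.c_[np.cross(Y,Z),Y,Z])
    s=r.inv().apply(np.asarray(pos)-o["eef_pos"])/.2;w=(r.inv()*T).as_rotvec()/np.pi
    print("t %.2f"%o["t"],"shift",np.round(s,3),"turn",np.round(w,3),"rows>=",np.ceil(max(np.linalg.norm(s)*200/41.7,np.linalg.norm(w)*180/7.16)),"q7",o["q"][6].round(2),"jawnow %.3f"%cur)
    return s,w
E
python3 - <<'E'
from h import *
for cam,L in {"scene":[("dock",240,186,0),("dock2",209,220,0),("dk",233,183,.02),("dk2",196,214,.02),("tall",340,256,.0257),("tallB",371,288,.0257),("tn",332,268,.004),("tnB",360,291,.004),("tk",330,243,.048),("tkB",377,272,.048),("low",296,222,.01875),("ln",286,228,.004),("lk",307,220,.034),("cap",378,219,.014),("cn",376,227,.004)],
"side":[("dockA",284,188,0),("dockB",240,198,0),("dkA",274,183,.02),("dkB",237,195,.02),("tallA",289,272,.0257),("tallB",293,237,.0257),("tallC",287,260,.0257),("tnA",284,264,.004),("tnB",279,247,.004),("tkA",296,248,.048),("tkB",289,225,.048),("low",286,210,.01875),("ln",276,216,.004),("lk",294,211,.034),("cap",353,227,.014),("cn",346,232,.004)]}.items():
    c=cams.get_calibration(cam)
    for n,u,v,z in L: print(cam,n,ray(c,(u,v),z).round(3))
E
```

```text
scene dock [0.48  0.284 0.   ]
scene dock2 [0.324 0.188 0.   ]
scene dk [0.455 0.28  0.02 ]
scene dk2 [0.298 0.204 0.02 ]
scene tall [ 0.452 -0.149  0.026]
scene tallB [ 0.428 -0.265  0.026]
scene tn [ 0.429 -0.149  0.004]
scene tnB [ 0.423 -0.241  0.004]
scene tk [ 0.446 -0.122  0.048]
scene tkB [ 0.453 -0.256  0.048]
scene low [0.469 0.024 0.019]
scene ln [0.447 0.036 0.004]
scene lk [ 0.48  -0.004  0.034]
scene cap [ 0.64  -0.089  0.014]
scene cn [ 0.622 -0.1    0.004]
side dockA [0.475 0.274 0.   ]
side dockB [ 0.322  0.196 -0.   ]
side dkA [0.44  0.275 0.02 ]
side dkB [0.314 0.172 0.02 ]
side tallA [ 0.429 -0.31   0.026]
side tallB [ 0.456 -0.152  0.026]
side tallC [ 0.43  -0.261  0.026]
side tnA [ 0.425 -0.241  0.004]
side tnB [ 0.42  -0.16   0.004]
side tkA [ 0.451 -0.249  0.048]
side tkB [ 0.449 -0.128  0.048]
side low [0.458 0.035 0.019]
side ln [0.427 0.028 0.004]
side lk [ 0.476 -0.01   0.034]
side cap [ 0.628 -0.093  0.014]
side cn [ 0.607 -0.101  0.004]
```

View pics/v1.png

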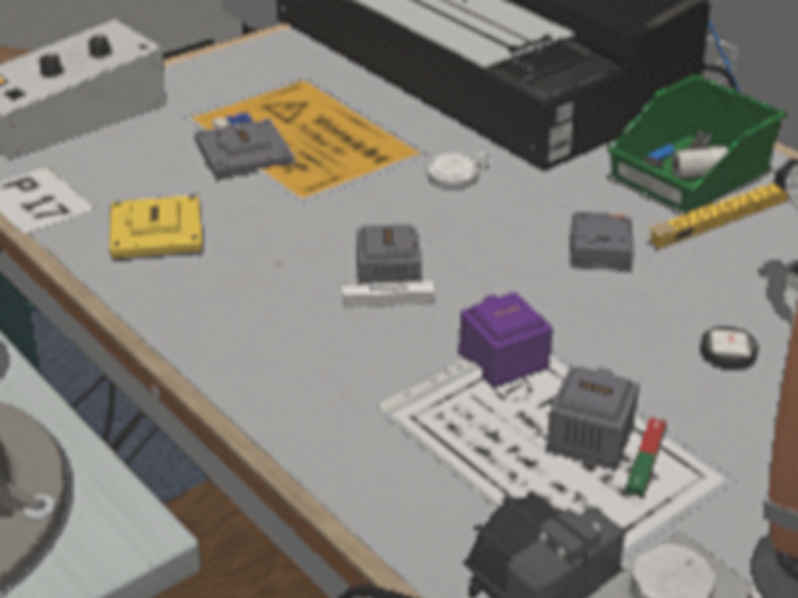

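The image shows two dock candidates: grey at full-image px (240,186) and yellow at (209,220). It also shows two tall candidates: purple at (340,256) and grey at (373,288), the grey one with the magnet beside it. The low module with the level is at (296,222), and the cover is at (377,219). I choose the grey dock and the grey tall. Next I move over the dock for a closer look.

Call:
jog_arm(
  plan=[
    {"x": -0.17,"y": -0.12},
    {"x": -0.34,"y": -0.24},
    {"x": -0.51,"y": -0.36},
    {"x": -0.68,"y": -0.48},
    {"x": -0.85,"y": -0.6},
    {"x": -0.85,"y": -0.6},
  ],
  hand=1,
  grip_force=40,
)

```text
invalid input at $.plan[0]: expected keys x, y, z, wx, wy, wz
```

Call:
jog_arm(
  plan=[
    {"x": -0.17,"y": -0.12},
    {"x": -0.34,"y": -0.24},
    {"x": -0.51,"y": -0.36},
    {"x": -0.68,"y": -0.48},
    {"x": -0.85,"y": -0.6},
    {"x": -0.85,"y": -0.6},
    {"x": -0.85,"y": -0.6},
  ],
)

```text
invalid input at $.plan[0]: expected keys x, y, z, wx, wy, wz
```

```bash
python3 - <<'E'
from h import *
for n in ["inclinometer"]:
    for cam in ["scene","side"]: print(n,[(np.round(d["bbox"]),d["confidence"]) for d in finder.find_in(cam,n)][:2])
c=cams.get_calibration("wrist");im=cams.read_camera("wrist");cv2.imwrite("pics/w1.png",im[:,:,::-1])
print(monitor.get_obs()["eef_pos"], "cam at",-c["extrinsics"][:3,:3].T@c["extrinsics"][:3,3],c["fx"]);np.save("w1.npy",c)
for t,z in [("dock",0),("dock_key",.02),("eraser",0)]:
    for d in finder.place_of("wrist",t): print(t,np.round(d["location"],1),round(d["confidence"],2),ray(c,d["location"],z).round(4))
E
```

```text
inclinometer [(array([438., 189.,  85.,  86.]), 0.83)]
inclinometer [(array([395., 208.,  71.,  86.]), 0.77)]
[0.23763491 0.63179678 0.23130969] cam at [0.15923388 0.66117678 0.37320297] 338.73868657994
dock [ 38.9 332. ] 0.63 [0.3319 0.1929 0.    ]
dock [143.8 391.2] 0.4 [0.475  0.2723 0.    ]
dock_key [ 22.  319.9] 0.91 [0.2993 0.2093 0.02  ]
dock_key [132.3 390.7] 0.49 [0.4517 0.2787 0.02  ]
```

View pics/w1.png

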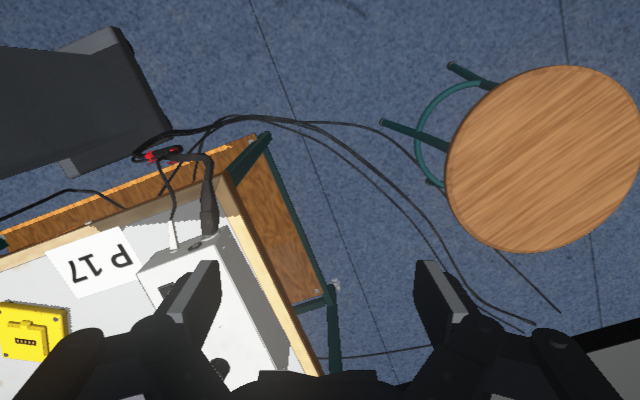

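The picture shows the yellow dock at (35,330), the control box near (215,290), and the fingers at the bottom, so the camera sits on the tool's +x side. The moves were refused because rows must carry all six keys. I'll resend them.

Call:
jog_arm(
  plan=[
    {"x": -0.17,"y": -0.1,"z": 0,"wx": 0,"wy": 0,"wz": 0},
    {"x": -0.34,"y": -0.2,"z": 0,"wx": 0,"wy": 0,"wz": 0},
    {"x": -0.51,"y": -0.3,"z": 0,"wx": 0,"wy": 0,"wz": 0},
    {"x": -0.68,"y": -0.4,"z": 0,"wx": 0,"wy": 0,"wz": 0},
    {"x": -0.85,"y": -0.5,"z": 0,"wx": 0,"wy": 0,"wz": 0},
    {"x": -1,"y": -0.6,"z": 0,"wx": 0,"wy": 0,"wz": 0},
  ],
  hand=1,
  grip_force=40,
)

```text
t: 1.9
eef_pos: [0.3843, 0.447, 0.2316]
tool_rot: [0.0, 0.179, 0.984, 0.0]
contact_force: [1.2, 0.5, -0.1]
gripper_width: 0.997
```

Call:
jog_arm(
  plan=[
    {"x": -0.17,"y": -0.1,"z": 0,"wx": 0,"wy": 0,"wz": 0},
    {"x": -0.34,"y": -0.2,"z": 0,"wx": 0,"wy": 0,"wz": 0},
    {"x": -0.51,"y": -0.3,"z": 0,"wx": 0,"wy": 0,"wz": 0},
    {"x": -0.68,"y": -0.4,"z": 0,"wx": 0,"wy": 0,"wz": 0},
    {"x": -0.85,"y": -0.5,"z": 0.1,"wx": 0,"wy": 0,"wz": 0},
    {"x": -1,"y": -0.6,"z": 0.2,"wx": 0,"wy": 0,"wz": 0},
    {"x": -1,"y": -0.6,"z": 0.2,"wx": 0,"wy": 0,"wz": 0},
    {"x": -1,"y": -0.6,"z": 0.2,"wx": 0,"wy": 0,"wz": 0},
  ],
)

```text
t: 2.57
eef_pos: [0.53, 0.2605, 0.1904]
tool_rot: [-0.0, 0.182, 0.983, -0.001]
contact_force: [0.6, 1.2, 0.0]
gripper_width: 0.998
```

```bash
cat >> h.py <<'E'
def look(name,items,bound=0):
    c=cams.get_calibration("wrist");im=cams.read_camera("wrist");cv2.imwrite(f"pics/{name}.png",im[:,:,::-1])
    o=monitor.get_obs();print("t",o["t"],o["eef_pos"].round(4));out={}
    for t,z in items:
        for d in finder.place_of("wrist",t)[:3]:
            p=ray(c,d["location"],z);print(t,np.round(d["location"],1),round(d["confidence"],2),p.round(4));out.setdefault(t,p)
    return c,im,out
E
python3 - <<'E'
from h import *
c,im,out=look("w2",[("dock",0),("dock_key",.02),("eraser",0)]);np.save("w2.npy",c)
s=np.array(cams.read_camera("scene"));cs=cams.get_calibration("scene")
for uv in [(438,275),(480,275),(523,275),(353,337)]: print(uv,ray(cs,uv,0).round(3))
E
```

```text
t 2.6167 [0.5292 0.2632 0.1912]
dock [304.6 108.8] 0.78 [0.4738 0.2684 0.    ]
dock_key [305.8  85.3] 0.92 [0.4541 0.2781 0.02  ]
eraser [373.2 114.9] 0.62 [0.5027 0.3278 0.    ]
(438, 275) [ 0.595 -0.309  0.   ]
(480, 275) [ 0.667 -0.368  0.   ]
(523, 275) [ 0.74  -0.428  0.   ]
(353, 337) [ 0.326 -0.319  0.   ]
```

View pics/w2.png

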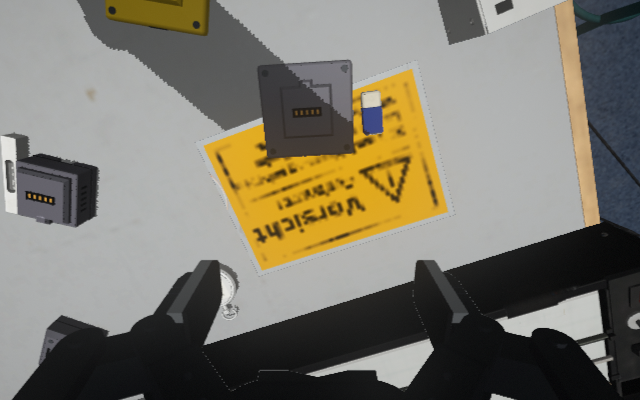

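The picture shows the grey dock centred at (308,110), key on the upper side of its plateau, the eraser at (372,112) and the low module at (55,190). Next I fit the dock by edges.

```bash
cat >> h.py <<'E'
from scipy.optimize import minimize
from scipy.ndimage import map_coordinates
def sq(a,z): h=a/2;P=[(-h,-h,z),(h,-h,z),(h,h,z),(-h,h,z)];return [(P[i],P[(i+1)%4]) for i in range(4)]
def top(zs,keydir):
    L=sq(46,zs)+sq(41,zs+7.5);k=R.from_euler("z",keydir)
    Q=[(23,-6,0),(27.5,-6,0),(27.5,6,0),(23,6,0)]
    for z in (zs,zs+7.5): P=k.apply(np.array(Q)+[0,0,z]);L+=[(P[i],P[i+1]) for i in range(3)]
    return L
MODEL={"dock":sq(84,16)*2+top(16,np.pi),"tall":sq(56,44)*2+top(44,np.pi/2),"low":sq(56,30)*2+top(30,0),
       "cap":sq(56,23)*2+[s for s in sq(51,28)]}
def fit(c,im,part,x,y,yaw,z0=0,save=None,spread=(-.25,0,.25)):
    """edge (chamfer) fit of part pose on height z0"""
    g=cv2.cvtColor(im,cv2.COLOR_RGB2GRAY);e=cv2.Canny(cv2.GaussianBlur(cv2.resize(g,None,fx=2,fy=2,interpolation=cv2.INTER_CUBIC),(0,0),1.2),12,36)
    D=np.minimum(cv2.distanceTransform(255-e,cv2.DIST_L2,5)/2,8)
    P=np.array([np.linspace(a,b,25) for a,b in MODEL[part]]).reshape(-1,3)/1e3+[0,0,z0];E=c["extrinsics"]
    def uv(p):
        q=(R.from_euler("z",p[2]).apply(P)+[p[0],p[1],0])@E[:3,:3].T+E[:3,3]
        return np.c_[c["fx"]*q[:,0]/q[:,2]+c["cx"],c["fy"]*q[:,1]/q[:,2]+c["cy"]]
    def cost(p): w=uv(p)*2+.5;return map_coordinates(D,[w[:,1],w[:,0]],order=1,mode="nearest").mean()
    best=min((minimize(cost,[x+dx,y+dy,yaw+dy2],method="Nelder-Mead",options=dict(initial_simplex=np.array([x+dx,y+dy,yaw+dy2])+np.array([[0,0,0],[.008,0,0],[0,.008,0],[0,0,.1]]),xatol=1e-5,fatol=1e-4)) for dx in(-.006,.006) for dy in(-.006,.006) for dy2 in spread),key=lambda r:r.fun)
    print(part,"fit",best.x.round(4),"cost px %.2f"%best.fun)
    if save:
        v=cv2.resize(im[:,:,::-1],None,fx=3,fy=3)
        w=uv(best.x);m=w.mean(0)
        for a in w: cv2.circle(v,(int(a[0]*3+1),int(a[1]*3+1)),0,(0,255,0),-1)
        u0,v0=np.clip((m*3-[200,200]).astype(int),0,None);cv2.imwrite(save,v[v0:v0+400,u0:u0+400])
    return best.x
E
python3 - <<'E'
from h import *
im=cv2.imread("pics/w2.png")[:,:,::-1].copy();c=np.load("w2.npy",allow_pickle=True).item()
fit(c,im,"dock",.474,.27,-.4,save="pics/f2.png")
p=ray(c,(55,190),.03);print(p)
fit(c,im,"low",p[0],p[1],-1.2,save="pics/f2b.png",spread=(-.4,0,.4))
a=cv2.imread("pics/f2.png");b=cv2.imread("pics/f2b.png");cv2.imwrite("pics/v4.png",np.hstack([cv2.resize(a,(400,400)),cv2.resize(b,(400,400))]))
E
```

```text
dock fit [ 0.4754  0.2713 -0.3049] cost px 2.54
[0.45669293 0.02319168 0.03      ]
low fit [ 0.4576  0.0123 -0.6048] cost px 0.87
```

View pics/v4.png

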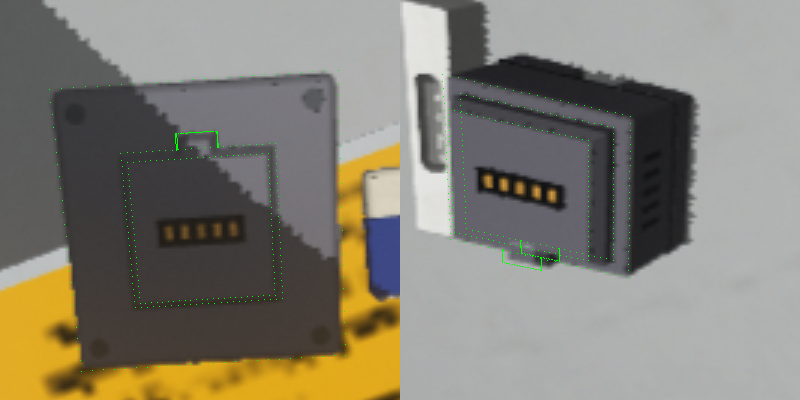

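The overlay matches the dock's outline and key at (197,140), giving dock (0.475, 0.271, yaw −0.305). The low module's fit is rough, so I'll redo it closer. Now to the tall module.

Call:
jog_arm(
  plan=[
    {"x": -0.03,"y": -0.2,"z": 0,"wx": 0,"wy": 0,"wz": 0},
    {"x": -0.06,"y": -0.4,"z": 0,"wx": 0,"wy": 0,"wz": 0},
    {"x": -0.09,"y": -0.6,"z": 0,"wx": 0,"wy": 0,"wz": 0},
    {"x": -0.12,"y": -0.8,"z": 0,"wx": 0,"wy": 0,"wz": 0},
    {"x": -0.15,"y": -1,"z": 0,"wx": 0,"wy": 0,"wz": 0},
  ],
)

```text
t: 3.23
eef_pos: [0.486, 0.0681, 0.1926]
tool_rot: [0.001, 0.177, 0.984, 0.001]
contact_force: [1.5, -1.1, 0.5]
gripper_width: 0.998
```

Call:
jog_arm(
  plan=[
    {"x": -0.03,"y": -0.2,"z": 0,"wx": 0,"wy": 0,"wz": 0},
    {"x": -0.06,"y": -0.4,"z": 0,"wx": 0,"wy": 0,"wz": 0},
    {"x": -0.09,"y": -0.6,"z": 0,"wx": 0,"wy": 0,"wz": 0},
    {"x": -0.12,"y": -0.8,"z": 0,"wx": 0,"wy": 0,"wz": 0},
    {"x": -0.15,"y": -1,"z": 0,"wx": 0,"wy": 0,"wz": 0},
  ],
)

```text
t: 3.65
eef_pos: [0.4445, -0.1304, 0.1929]
tool_rot: [0.002, 0.175, 0.985, 0.002]
contact_force: [0.8, 0.9, 0.2]
gripper_width: 0.999
```

Call:
jog_arm(
  plan=[
    {"x": -0.03,"y": -0.2,"z": 0,"wx": 0,"wy": 0,"wz": 0.035},
    {"x": -0.06,"y": -0.4,"z": 0,"wx": 0,"wy": 0,"wz": 0.07},
    {"x": -0.09,"y": -0.6,"z": 0,"wx": 0,"wy": 0,"wz": 0.105},
    {"x": -0.15,"y": -0.73,"z": 0,"wx": 0,"wy": 0,"wz": 0.14},
    {"x": -0.15,"y": -0.73,"z": 0,"wx": 0,"wy": 0,"wz": 0.175},
    {"x": -0.15,"y": -0.73,"z": 0,"wx": 0,"wy": 0,"wz": 0.21},
    {"x": -0.15,"y": -0.73,"z": 0,"wx": 0,"wy": 0,"wz": 0.245},
    {"x": -0.15,"y": -0.73,"z": 0,"wx": 0,"wy": 0,"wz": 0.255},
    {"x": -0.15,"y": -0.73,"z": 0,"wx": 0,"wy": 0,"wz": 0.255},
    {"x": -0.15,"y": -0.73,"z": 0,"wx": 0,"wy": 0,"wz": 0.255},
  ],
)

```text
t: 4.48
eef_pos: [0.4231, -0.277, 0.1927]
tool_rot: [0.002, 0.544, 0.839, 0.003]
contact_force: [0.2, 0.9, 0.9]
gripper_width: 1.0
```

```bash
python3 - <<'E'
from h import *
c,im,out=look("w3",[("tall_mid",.0257),("tall_key",.048)]);np.save("w3.npy",c)
p=out.get("tall_mid",[.43,-.262])
x=fit(c,im,"tall",p[0],p[1],-1.16,save="pics/f3.png")
a=cv2.imread("pics/f3.png");b=cv2.imread("pics/w3.png")
v=np.zeros((400,800,3),np.uint8);v[:a.shape[0],:a.shape[1]]=a;v[:250,400:]=cv2.resize(b,(400,250));cv2.imwrite("pics/v5.png",v)
move([x[0],x[1],.10],x[2]+np.pi/2);move([x[0],x[1],.006],x[2]+np.pi/2)
E
```

```text
t 4.5333 [ 0.4229 -0.2771  0.1927]
tall_mid [335.  163.8] 0.84 [ 0.4362 -0.2636  0.0257]
tall_mid [406.1  48.9] 0.72 [ 0.4488 -0.1492  0.0257]
tall_key [435.   19.4] 0.81 [ 0.4544 -0.1257  0.048 ]
tall_key [366.2 169.7] 0.73 [ 0.4599 -0.2528  0.048 ]
tall fit [ 0.4482 -0.2391 -1.118 ] cost px 2.29
t 4.63 shift [0.123 0.192 0.464] turn [ 0.002 -0.    -0.011] rows>= 3.0 q7 1.08 jawnow 0.419
t 4.63 shift [0.122 0.189 0.934] turn [ 0.002 -0.    -0.011] rows>= 5.0 q7 1.08 jawnow 0.419
```

View pics/v5.png

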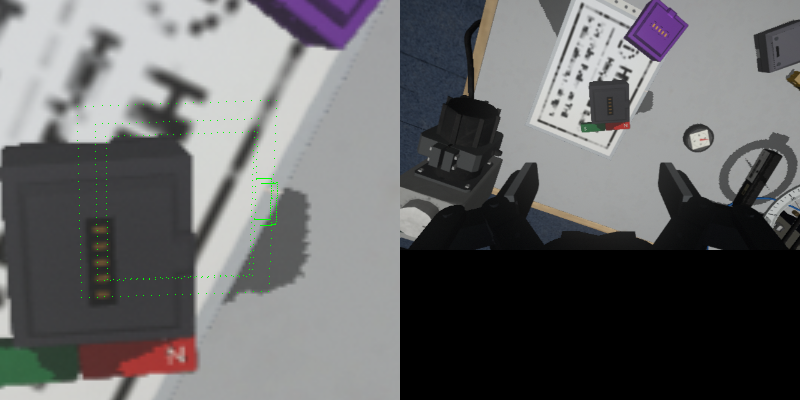

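The picture shows the grey tall at (335,164), key to the right and magnet below it. The purple look-alike is at (420,45). The fit ran off into the text on the sheet, so I'll bound it and weight edges by strength.

```bash
python3 - <<'E'
s=open("h.py").read()
s=s.replace("order=1,mode=\"nearest\").mean()","order=1,mode=\"nearest\").mean()+300*max(0,np.hypot(p[0]-x,p[1]-y)-.012)")
s=s.replace("def fit(c,im,part,x,y,yaw,z0=0,save=None,spread=(-.25,0,.25)):","def fit(c,im,part,x,y,yaw,z0=0,save=None,spread=(-.15,0,.15),lo=12,hi=36):").replace(",12,36)",",lo,hi)")
open("h.py","w").write(s)
E
python3 - <<'E'
from h import *
im=cv2.imread("pics/w3.png")[:,:,::-1].copy();c=np.load("w3.npy",allow_pickle=True).item()
for lo,hi,n in [(6,15,"a"),(25,60,"b")]:
    x=fit(c,im,"tall",.436,-.262,-1.16,save=f"pics/f3{n}.png",lo=lo,hi=hi)
cv2.imwrite("pics/v6.png",np.hstack([cv2.imread(f"pics/f3{n}.png") for n in "ab"]))
E
```

```text
tall fit [ 0.4345 -0.2621 -1.0852] cost px 0.71
tall fit [ 0.4405 -0.2722 -1.0673] cost px 2.97
```

View pics/v6.png

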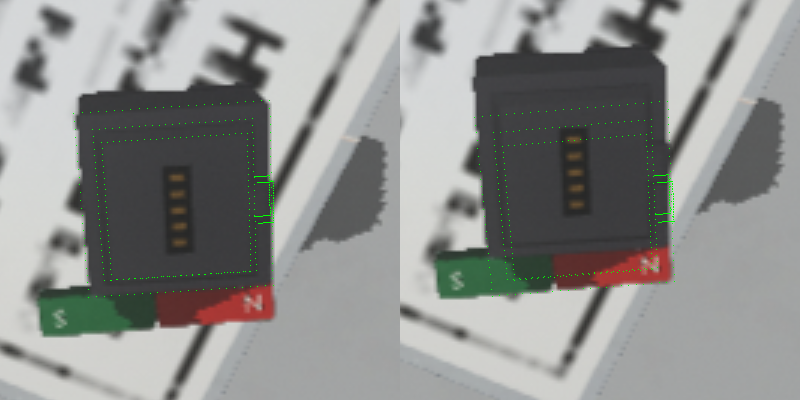

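Fit (a) lies right on the shoulder, plateau and key: tall (0.4345, −0.2621, yaw −1.085). I'll re-run the dock with these thresholds and work out the grasp move.

```bash
sed -i 's/lo=12,hi=36/lo=6,hi=15/' h.py; python3 - <<'E'
from h import *
im=cv2.imread("pics/w2.png")[:,:,::-1].copy();c=np.load("w2.npy",allow_pickle=True).item()
for a in (12,6,20):fit(c,im,"dock",.4754,.2713,-.32,lo=a,hi=2.5*a)
fit(c,im,"low",.4576,.018,-.7,spread=(-.3,0,.3))
x=[.4345,-.2621,-1.085]
move([x[0],x[1],.10],x[2]+np.pi/2);move([x[0],x[1],.006],x[2]+np.pi/2)
E
```

```text
dock fit [ 0.4753  0.2708 -0.3146] cost px 0.79
dock fit [ 0.4754  0.2707 -0.3089] cost px 0.44
dock fit [ 0.4754  0.2713 -0.3047] cost px 2.54
low fit [ 0.4576  0.0123 -0.6048] cost px 0.86
t 4.63 shift [0.046 0.083 0.463] turn [ 0.002 -0.    -0.021] rows>= 3.0 q7 1.08 jawnow 0.419
t 4.63 shift [0.045 0.08  0.933] turn [ 0.002 -0.    -0.021] rows>= 5.0 q7 1.08 jawnow 0.419
```

Call:
jog_arm(
  plan=[
    {"x": 0.045,"y": 0.08,"z": 0.2,"wx": 0.002,"wy": 0,"wz": -0.021},
    {"x": 0.045,"y": 0.08,"z": 0.35,"wx": 0.002,"wy": 0,"wz": -0.021},
    {"x": 0.045,"y": 0.08,"z": 0.46,"wx": 0.002,"wy": 0,"wz": -0.021},
    {"x": 0.045,"y": 0.08,"z": 0.57,"wx": 0.002,"wy": 0,"wz": -0.021},
    {"x": 0.045,"y": 0.08,"z": 0.69,"wx": 0.002,"wy": 0,"wz": -0.021},
    {"x": 0.045,"y": 0.08,"z": 0.81,"wx": 0.002,"wy": 0,"wz": -0.021},
    {"x": 0.045,"y": 0.08,"z": 0.9,"wx": 0.002,"wy": 0,"wz": -0.021},
    {"x": 0.045,"y": 0.08,"z": 0.93,"wx": 0.002,"wy": 0,"wz": -0.021},
    {"x": 0.045,"y": 0.08,"z": 0.93,"wx": 0.002,"wy": 0,"wz": -0.021},
  ],
)

```text
t: 5.38
eef_pos: [0.4337, -0.2617, 0.0055]
tool_rot: [-0.002, 0.516, 0.856, -0.0]
contact_force: [0.2, 0.0, 0.4]
gripper_width: 0.998
```

Call:
jog_arm(
  plan=[
    {"x": 0,"y": 0,"z": 0,"wx": 0,"wy": 0,"wz": 0},
    {"x": 0,"y": 0,"z": 0,"wx": 0,"wy": 0,"wz": 0},
    {"x": 0,"y": 0,"z": 0,"wx": 0,"wy": 0,"wz": 0},
    {"x": 0,"y": 0,"z": 0,"wx": 0,"wy": 0,"wz": 0},
    {"x": 0,"y": 0,"z": 0,"wx": 0,"wy": 0,"wz": 0},
    {"x": 0,"y": 0,"z": 0,"wx": 0,"wy": 0,"wz": 0},
    {"x": 0,"y": 0,"z": 0,"wx": 0,"wy": 0,"wz": 0},
    {"x": 0,"y": 0,"z": 0,"wx": 0,"wy": 0,"wz": 0},
  ],
  hand=-1,
  grip_force=40,
)

```text
t: 6.05
eef_pos: [0.4346, -0.2621, 0.0067]
tool_rot: [-0.001, 0.516, 0.856, 0.0]
contact_force: [-0.6, 0.4, 7.2]
gripper_width: 0.652
```

```bash
python3 - <<'E'
from h import *
o=monitor.get_obs();print(o["t"],o["eef_pos"],o["gripper_width"],rot(o).as_matrix().round(3).tolist())
E
```

```text
6.05 [ 0.43457044 -0.26207615  0.00674254] 0.6520304494328133 [[-0.467, 0.884, -0.001], [0.884, 0.467, 0.001], [0.001, -0.0, -1.0]]
```

Gripped at 55 mm. Lift and carry to the dock.

Call:
jog_arm(
  plan=[
    {"x": 0,"y": 0,"z": -0.12,"wx": 0,"wy": 0,"wz": 0},
    {"x": 0,"y": 0,"z": -0.3,"wx": 0,"wy": 0,"wz": 0},
    {"x": 0,"y": 0,"z": -0.45,"wx": 0,"wy": 0,"wz": 0},
    {"x": 0.1,"y": 0.06,"z": -0.5,"wx": 0,"wy": 0,"wz": 0},
    {"x": 0.25,"y": 0.16,"z": -0.5,"wx": 0,"wy": 0,"wz": 0},
    {"x": 0.42,"y": 0.26,"z": -0.5,"wx": 0,"wy": 0,"wz": 0},
    {"x": 0.58,"y": 0.37,"z": -0.5,"wx": 0,"wy": 0,"wz": 0},
    {"x": 0.75,"y": 0.48,"z": -0.5,"wx": 0,"wy": 0,"wz": 0},
  ],
)

```text
t: 6.72
eef_pos: [0.4495, -0.0832, 0.1075]
tool_rot: [0.0, 0.517, 0.856, 0.001]
contact_force: [0.4, -0.4, -1.5]
gripper_width: 0.651
```

Call:
jog_arm(
  plan=[
    {"x": 0.15,"y": 0.1,"z": 0,"wx": 0,"wy": 0,"wz": 0},
    {"x": 0.3,"y": 0.2,"z": 0,"wx": 0,"wy": 0,"wz": 0},
    {"x": 0.45,"y": 0.3,"z": 0,"wx": 0,"wy": 0,"wz": 0},
    {"x": 0.6,"y": 0.4,"z": 0,"wx": 0,"wy": 0,"wz": 0},
    {"x": 0.75,"y": 0.48,"z": 0,"wx": 0,"wy": 0,"wz": 0},
  ],
)

```text
t: 7.13
eef_pos: [0.465, 0.0966, 0.1084]
tool_rot: [0.0, 0.516, 0.856, 0.001]
contact_force: [0.9, -1.1, -1.5]
gripper_width: 0.65
```

Call:
jog_arm(
  plan=[
    {"x": 0.15,"y": 0.09,"z": 0,"wx": 0,"wy": 0,"wz": -0.03},
    {"x": 0.3,"y": 0.18,"z": 0,"wx": 0,"wy": 0,"wz": -0.065},
    {"x": 0.45,"y": 0.27,"z": 0,"wx": 0,"wy": 0,"wz": -0.1},
    {"x": 0.6,"y": 0.36,"z": 0,"wx": 0,"wy": 0,"wz": -0.135},
    {"x": 0.7,"y": 0.43,"z": 0,"wx": 0,"wy": 0,"wz": -0.17},
    {"x": 0.76,"y": 0.465,"z": 0,"wx": 0,"wy": 0,"wz": -0.205},
    {"x": 0.76,"y": 0.465,"z": 0,"wx": 0,"wy": 0,"wz": -0.24},
    {"x": 0.76,"y": 0.465,"z": 0,"wx": 0,"wy": 0,"wz": -0.247},
    {"x": 0.76,"y": 0.465,"z": 0,"wx": 0,"wy": 0,"wz": -0.247},
    {"x": 0.76,"y": 0.465,"z": 0,"wx": 0,"wy": 0,"wz": -0.247},
  ],
)

```text
t: 7.97
eef_pos: [0.4764, 0.2734, 0.1088]
tool_rot: [0.001, 0.156, 0.988, 0.001]
contact_force: [-0.4, 0.4, -1.8]
gripper_width: 0.65
```

```bash
python3 - <<'E'
from h import *
o=monitor.get_obs();print(o["t"],o["eef_pos"],o["gripper_width"])
P=[.4754,.2708]
c=cams.get_calibration("wrist");im=cams.read_camera("wrist");cv2.imwrite("pics/w4.png",im[:,:,::-1])
y=rot(o).as_matrix()[:,1];jaw=np.arctan2(y[1],y[0]);e=o["eef_pos"]
fit(c,im,"tall",e[0],e[1],jaw-np.pi/2,z0=e[2]-.0067,save="pics/f4.png")
fit(c,im,"dock",P[0],P[1],-.31)
for z in (.05,.032,.0227): move(P+[z],-.31+np.pi/2)
E
```

```text
7.9667 [0.47635434 0.27342798 0.10883384] 0.6500200322166378
tall fit [ 0.476   0.2739 -0.3146] cost px 1.88
dock fit [ 0.474   0.2709 -0.3146] cost px 1.98
t 8.02 shift [ 0.001 -0.015  0.294] turn [ 0.001  0.001 -0.001] rows>= 2.0 q7 0.76 jawnow 1.257
t 8.02 shift [ 0.001 -0.015  0.384] turn [ 0.001  0.001 -0.001] rows>= 2.0 q7 0.76 jawnow 1.257
t 8.02 shift [ 0.001 -0.015  0.431] turn [ 0.001  0.001 -0.001] rows>= 3.0 q7 0.76 jawnow 1.257
```

View pics/w4.png

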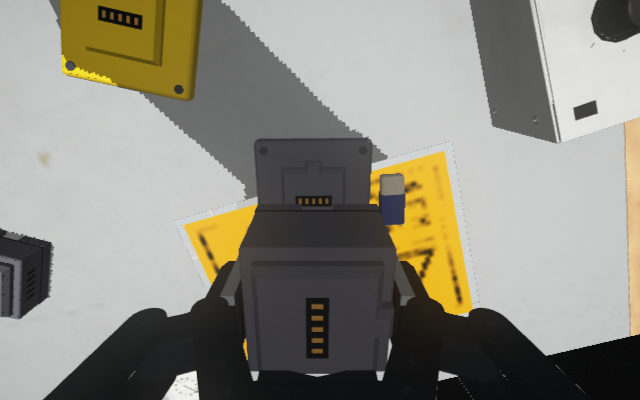

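The module is held upright over the dock, notch side toward the dock key at (313,165). Descend.

Call:
jog_arm(
  plan=[
    {"x": 0,"y": -0.014,"z": 0.1,"wx": 0.001,"wy": 0.001,"wz": -0.001},
    {"x": 0,"y": -0.014,"z": 0.2,"wx": 0.001,"wy": 0.001,"wz": -0.001},
    {"x": 0,"y": -0.014,"z": 0.3,"wx": 0.001,"wy": 0.001,"wz": -0.001},
    {"x": 0,"y": -0.014,"z": 0.36,"wx": 0.001,"wy": 0.001,"wz": -0.001},
    {"x": 0,"y": -0.014,"z": 0.38,"wx": 0.001,"wy": 0.001,"wz": -0.001},
    {"x": 0,"y": -0.014,"z": 0.395,"wx": 0.001,"wy": 0.001,"wz": -0.001},
    {"x": 0,"y": -0.014,"z": 0.41,"wx": 0.001,"wy": 0.001,"wz": -0.001},
    {"x": 0,"y": -0.014,"z": 0.422,"wx": 0.001,"wy": 0.001,"wz": -0.001},
    {"x": 0,"y": -0.014,"z": 0.432,"wx": 0.001,"wy": 0.001,"wz": -0.001},
    {"x": 0,"y": -0.014,"z": 0.432,"wx": 0.001,"wy": 0.001,"wz": -0.001},
  ],
)

```text
t: 8.85
eef_pos: [0.4762, 0.2712, 0.0229]
tool_rot: [-0.0, 0.155, 0.988, 0.0]
contact_force: [0.5, -0.3, -1.7]
gripper_width: 0.653
```

Call:
jog_arm(
  plan=[
    {"x": 0,"y": 0,"z": 0.006,"wx": 0,"wy": 0,"wz": 0},
    {"x": 0,"y": 0,"z": 0.009,"wx": 0,"wy": 0,"wz": 0},
    {"x": 0,"y": 0,"z": 0.009,"wx": 0,"wy": 0,"wz": 0},
  ],
)

```text
t: 9.1
eef_pos: [0.4762, 0.2712, 0.0227]
tool_rot: [-0.001, 0.155, 0.988, 0.0]
contact_force: [-4.6, -1.6, 15.7]
gripper_width: 0.647
```

Call:
jog_arm(
  plan=[
    {"x": 0,"y": 0,"z": 0,"wx": 0,"wy": 0,"wz": 0},
    {"x": 0,"y": 0,"z": 0,"wx": 0,"wy": 0,"wz": 0},
    {"x": 0,"y": 0,"z": 0,"wx": 0,"wy": 0,"wz": 0},
    {"x": 0,"y": 0,"z": 0,"wx": 0,"wy": 0,"wz": 0},
    {"x": 0,"y": 0,"z": 0,"wx": 0,"wy": 0,"wz": 0},
    {"x": 0,"y": 0,"z": 0,"wx": 0,"wy": 0,"wz": 0},
  ],
  hand=1,
)

```text
t: 9.6
eef_pos: [0.4761, 0.2712, 0.0226]
tool_rot: [-0.001, 0.155, 0.988, 0.0]
contact_force: [0.3, -0.4, 0.1]
gripper_width: 0.999
```

Call:
jog_arm(
  plan=[
    {"x": 0,"y": 0,"z": -0.1,"wx": 0,"wy": 0,"wz": 0},
    {"x": 0,"y": 0,"z": -0.25,"wx": 0,"wy": 0,"wz": 0},
    {"x": 0,"y": 0,"z": -0.45,"wx": 0,"wy": 0,"wz": 0},
    {"x": 0,"y": 0,"z": -0.65,"wx": 0,"wy": 0,"wz": 0},
    {"x": 0,"y": 0,"z": -0.85,"wx": 0,"wy": 0,"wz": 0},
    {"x": 0,"y": 0,"z": -0.85,"wx": 0,"wy": 0,"wz": 0},
    {"x": 0,"y": 0,"z": -0.85,"wx": 0,"wy": 0,"wz": 0},
  ],
)

```text
t: 10.18
eef_pos: [0.4778, 0.272, 0.1952]
tool_rot: [0.001, 0.155, 0.988, 0.002]
contact_force: [-0.7, 0.3, -0.9]
gripper_width: 0.997
```

```bash
python3 - <<'E'
from h import *
c,im,out=look("w5",[]);o=monitor.get_obs()
for z in (.016,.0235):fit(c,im,"tall",.4754,.271,-.31,z0=z,save=f"pics/f5_{z}.png",spread=(-.1,0,.1))
jl=-.605
move([.4576,.0123,.19],jl)
E

```

```text
t 10.2333 [0.4765 0.2714 0.1933]
tall fit [ 0.4759  0.2707 -0.3063] cost px 0.78
tall fit [ 0.4744  0.2708 -0.2826] cost px 1.07
t 10.23 shift [-0.306 -1.262  0.014] turn [ 0.001  0.    -0.406] rows>= 11.0 q7 0.73 jawnow 1.260
```

The tall is seated: firm contact at TCP z 0.0227 as predicted, and the fit at the seated height is (0.4759, 0.2707, −0.306). Now the low module.

Call:
jog_arm(
  plan=[
    {"x": -0.05,"y": -0.2,"z": 0,"wx": 0,"wy": 0,"wz": 0},
    {"x": -0.1,"y": -0.4,"z": 0,"wx": 0,"wy": 0,"wz": 0},
    {"x": -0.15,"y": -0.6,"z": 0,"wx": 0,"wy": 0,"wz": 0},
  ],
)

```text
t: 10.48
eef_pos: [0.4669, 0.1465, 0.1912]
tool_rot: [-0.002, 0.154, 0.988, -0.0]
contact_force: [0.9, -0.5, -0.0]
gripper_width: 0.999
```

Call:
jog_arm(
  plan=[
    {"x": -0.05,"y": -0.2,"z": 0,"wx": 0,"wy": 0,"wz": -0.038},
    {"x": -0.1,"y": -0.4,"z": 0,"wx": 0,"wy": 0,"wz": -0.076},
    {"x": -0.15,"y": -0.6,"z": 0,"wx": 0,"wy": 0,"wz": -0.114},
    {"x": -0.15,"y": -0.65,"z": 0,"wx": 0,"wy": 0,"wz": -0.152},
    {"x": -0.15,"y": -0.65,"z": 0,"wx": 0,"wy": 0,"wz": -0.19},
    {"x": -0.15,"y": -0.65,"z": 0,"wx": 0,"wy": 0,"wz": -0.228},
    {"x": -0.15,"y": -0.65,"z": 0,"wx": 0,"wy": 0,"wz": -0.266},
    {"x": -0.15,"y": -0.65,"z": 0,"wx": 0,"wy": 0,"wz": -0.304},
    {"x": -0.15,"y": -0.65,"z": 0,"wx": 0,"wy": 0,"wz": -0.342},
    {"x": -0.15,"y": -0.65,"z": 0,"wx": 0,"wy": 0,"wz": -0.38},
    {"x": -0.15,"y": -0.65,"z": 0,"wx": 0,"wy": 0,"wz": -0.406},
    {"x": -0.15,"y": -0.65,"z": 0,"wx": 0,"wy": 0,"wz": -0.406},
  ],
)

```text
t: 11.48
eef_pos: [0.4547, 0.0133, 0.1897]
tool_rot: [-0.003, -0.466, 0.885, 0.001]
contact_force: [1.0, -0.8, -0.1]
gripper_width: 0.998
```

```bash
python3 - <<'E'
from h import *
c,im,out=look("w6",[("low_mid",.0187),("low_key",.034)])
x=fit(c,im,"low",.4576,.0150,-.605,save="pics/f6.png",spread=(-.3,-.15,0,.15,.3))
a=cv2.imread("pics/f6.png");b=cv2.imread("pics/w6.png")
v=np.zeros((400,800,3),np.uint8);v[:a.shape[0],:a.shape[1]]=a;v[:250,400:]=cv2.resize(b,(400,250));cv2.imwrite("pics/v8.png",v)
move([x[0],x[1],.06],x[2]);move([x[0],x[1],.001],x[2])
E
```

```text
t 11.5333 [0.4549 0.0133 0.1899]
low_mid [310.9 168.3] 0.65 [0.4573 0.0082 0.0187]
low_key [283.1 174.5] 0.66 [ 0.4791 -0.0045  0.034 ]
low fit [ 0.4575  0.0112 -0.6189] cost px 0.57
t 11.63 shift [ 0.001 -0.018  0.652] turn [ 0.001 -0.001  0.004] rows>= 4.0 q7 2.42 jawnow 2.535
t 11.63 shift [-0.    -0.019  0.947] turn [ 0.001 -0.001  0.004] rows>= 5.0 q7 2.42 jawnow 2.535
```

View pics/v8.png

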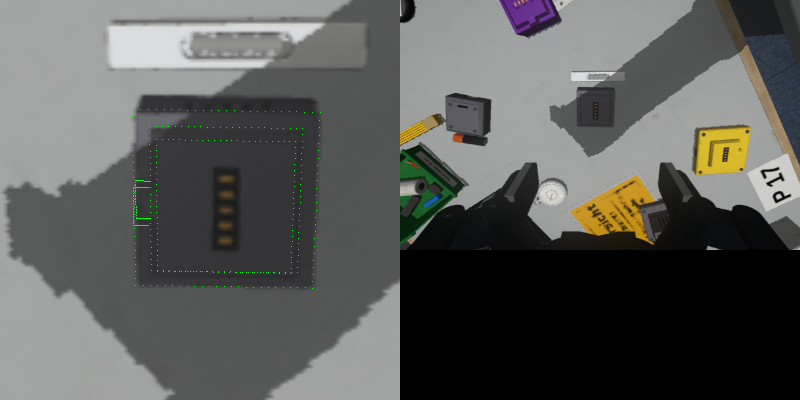

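The fit lies on the low module, with the key at the left (142,203) and the level behind it: (0.4575, 0.0112, yaw −0.619). Grasp it.

Call:
jog_arm(
  plan=[
    {"x": 0,"y": -0.018,"z": 0.18,"wx": 0.001,"wy": -0.001,"wz": 0.004},
    {"x": 0,"y": -0.018,"z": 0.36,"wx": 0.001,"wy": -0.001,"wz": 0.004},
    {"x": 0,"y": -0.018,"z": 0.54,"wx": 0.001,"wy": -0.001,"wz": 0.004},
    {"x": 0,"y": -0.018,"z": 0.68,"wx": 0.001,"wy": -0.001,"wz": 0.004},
    {"x": 0,"y": -0.018,"z": 0.8,"wx": 0.001,"wy": -0.001,"wz": 0.004},
    {"x": 0,"y": -0.018,"z": 0.89,"wx": 0.001,"wy": -0.001,"wz": 0.004},
    {"x": 0,"y": -0.018,"z": 0.93,"wx": 0.001,"wy": -0.001,"wz": 0.004},
    {"x": 0,"y": -0.018,"z": 0.94,"wx": 0.001,"wy": -0.001,"wz": 0.004},
    {"x": 0,"y": -0.018,"z": 0.94,"wx": 0.001,"wy": -0.001,"wz": 0.004},
  ],
)

```text
t: 12.38
eef_pos: [0.4572, 0.0111, 0.0022]
tool_rot: [-0.001, -0.458, 0.889, 0.0]
contact_force: [-0.2, -0.8, 0.3]
gripper_width: 0.998
```

Call:
jog_arm(
  plan=[
    {"x": 0,"y": 0,"z": 0,"wx": 0,"wy": 0,"wz": 0},
    {"x": 0,"y": 0,"z": 0,"wx": 0,"wy": 0,"wz": 0},
    {"x": 0,"y": 0,"z": 0,"wx": 0,"wy": 0,"wz": 0},
    {"x": 0,"y": 0,"z": 0,"wx": 0,"wy": 0,"wz": 0},
    {"x": 0,"y": 0,"z": 0,"wx": 0,"wy": 0,"wz": 0},
    {"x": 0,"y": 0,"z": 0,"wx": 0,"wy": 0,"wz": 0},
    {"x": 0,"y": 0,"z": 0,"wx": 0,"wy": 0,"wz": 0},
    {"x": 0,"y": 0,"z": 0,"wx": 0,"wy": 0,"wz": 0},
  ],
  hand=-1,
)

```text
t: 13.05
eef_pos: [0.4581, 0.0113, 0.0035]
tool_rot: [0.0, -0.458, 0.889, 0.0]
contact_force: [-1.2, 0.5, 5.9]
gripper_width: 0.65
```

```bash
python3 - <<'E'
from h import *
move([.4759,.2707,.15],-.307-np.pi/2)
print(monitor.get_obs()["eef_pos"])
E
```

```text
t 13.05 shift [-1.108  0.681 -0.732] turn [0.  0.  0.4] rows>= 11.0 q7 2.54 jawnow 2.522
[0.4580725  0.01125935 0.00346125]
```

Call:
jog_arm(
  plan=[
    {"x": 0,"y": 0,"z": -0.12,"wx": 0,"wy": 0,"wz": 0},
    {"x": 0,"y": 0,"z": -0.3,"wx": 0,"wy": 0,"wz": 0},
    {"x": 0,"y": 0,"z": -0.5,"wx": 0,"wy": 0,"wz": 0},
    {"x": -0.1,"y": 0.06,"z": -0.66,"wx": 0,"wy": 0,"wz": 0},
    {"x": -0.25,"y": 0.15,"z": -0.73,"wx": 0,"wy": 0,"wz": 0},
    {"x": -0.4,"y": 0.25,"z": -0.73,"wx": 0,"wy": 0,"wz": 0},
    {"x": -0.55,"y": 0.34,"z": -0.73,"wx": 0,"wy": 0,"wz": 0},
  ],
)

```text
t: 13.63
eef_pos: [0.4672, 0.1421, 0.152]
tool_rot: [0.003, -0.457, 0.889, 0.0]
contact_force: [0.3, -0.3, -1.3]
gripper_width: 0.651
```

Call:
jog_arm(
  plan=[
    {"x": -0.1,"y": 0.06,"z": 0,"wx": 0,"wy": 0,"wz": 0.036},
    {"x": -0.2,"y": 0.12,"z": 0,"wx": 0,"wy": 0,"wz": 0.073},
    {"x": -0.3,"y": 0.18,"z": 0,"wx": 0,"wy": 0,"wz": 0.11},
    {"x": -0.4,"y": 0.25,"z": 0,"wx": 0,"wy": 0,"wz": 0.147},
    {"x": -0.5,"y": 0.31,"z": 0,"wx": 0,"wy": 0,"wz": 0.184},
    {"x": -0.56,"y": 0.34,"z": 0,"wx": 0,"wy": 0,"wz": 0.221},
    {"x": -0.56,"y": 0.34,"z": 0,"wx": 0,"wy": 0,"wz": 0.258},
    {"x": -0.56,"y": 0.34,"z": 0,"wx": 0,"wy": 0,"wz": 0.295},
    {"x": -0.56,"y": 0.34,"z": 0,"wx": 0,"wy": 0,"wz": 0.332},
    {"x": -0.56,"y": 0.34,"z": 0,"wx": 0,"wy": 0,"wz": 0.369},
    {"x": -0.56,"y": 0.34,"z": 0,"wx": 0,"wy": 0,"wz": 0.4},
    {"x": -0.56,"y": 0.34,"z": 0,"wx": 0,"wy": 0,"wz": 0.4},
  ],
)

```text
t: 14.63
eef_pos: [0.4768, 0.2729, 0.1529]
tool_rot: [0.002, 0.154, 0.988, 0.002]
contact_force: [-0.8, 0.1, -1.3]
gripper_width: 0.643
```

```bash
python3 - <<'E'
from h import *
o=monitor.get_obs();P=[.4759,.2707]
c,im,_=look("w7",[])
y=rot(o).as_matrix()[:,1];jaw=np.arctan2(y[1],y[0]);e=o["eef_pos"]
fit(c,im,"low",e[0],e[1],jaw-np.pi,z0=e[2]-.0035,save="pics/f7.png")
for z in (.08,.0635): move(P+[z],-.307-np.pi/2)
E
```

```text
t 14.6833 [0.4768 0.2728 0.1528]
low fit [ 0.4762  0.2725 -1.8788] cost px 1.69
t 14.68 shift [ 0.002 -0.013  0.364] turn [0.001 0.001 0.001] rows>= 2.0 q7 0.83 jawnow 1.266
t 14.68 shift [ 0.003 -0.013  0.446] turn [0.001 0.001 0.001] rows>= 3.0 q7 0.83 jawnow 1.266
```

View pics/w7.png

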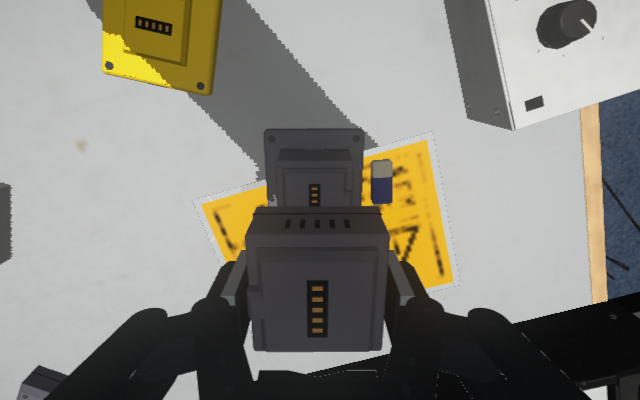

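The low module is held over the seated tall, its key to the left at (255,285) and its notch to the right over the tall's key. Descend.

Call:
jog_arm(
  plan=[
    {"x": 0.002,"y": -0.012,"z": 0.12,"wx": 0.001,"wy": 0.001,"wz": 0.001},
    {"x": 0.002,"y": -0.012,"z": 0.24,"wx": 0.001,"wy": 0.001,"wz": 0.001},
    {"x": 0.002,"y": -0.012,"z": 0.33,"wx": 0.001,"wy": 0.001,"wz": 0.001},
    {"x": 0.002,"y": -0.012,"z": 0.38,"wx": 0.001,"wy": 0.001,"wz": 0.001},
    {"x": 0.002,"y": -0.012,"z": 0.4,"wx": 0.001,"wy": 0.001,"wz": 0.001},
    {"x": 0.002,"y": -0.012,"z": 0.415,"wx": 0.001,"wy": 0.001,"wz": 0.001},
    {"x": 0.002,"y": -0.012,"z": 0.43,"wx": 0.001,"wy": 0.001,"wz": 0.001},
    {"x": 0.002,"y": -0.012,"z": 0.442,"wx": 0.001,"wy": 0.001,"wz": 0.001},
    {"x": 0.002,"y": -0.012,"z": 0.45,"wx": 0.001,"wy": 0.001,"wz": 0.001},
    {"x": 0.002,"y": -0.012,"z": 0.452,"wx": 0.001,"wy": 0.001,"wz": 0.001},
  ],
)

```text
t: 15.52
eef_pos: [0.4766, 0.2713, 0.0635]
tool_rot: [0.001, 0.153, 0.988, 0.001]
contact_force: [-2.4, -1.9, 10.0]
gripper_width: 0.648
```

Contact comes exactly at the expected height, 0.0635. Release, retreat and check.

Call:
jog_arm(
  plan=[
    {"x": 0,"y": 0,"z": 0,"wx": 0,"wy": 0,"wz": 0},
    {"x": 0,"y": 0,"z": 0,"wx": 0,"wy": 0,"wz": 0},
    {"x": 0,"y": 0,"z": 0,"wx": 0,"wy": 0,"wz": 0},
    {"x": 0,"y": 0,"z": 0,"wx": 0,"wy": 0,"wz": 0},
    {"x": 0,"y": 0,"z": 0,"wx": 0,"wy": 0,"wz": 0},
    {"x": 0,"y": 0,"z": 0,"wx": 0,"wy": 0,"wz": 0},
  ],
  hand=1,
)

```text
t: 16.02
eef_pos: [0.4766, 0.2713, 0.0635]
tool_rot: [0.001, 0.153, 0.988, 0.001]
contact_force: [-0.2, -0.3, 0.2]
gripper_width: 1.0
```

Call:
jog_arm(
  plan=[
    {"x": 0,"y": 0,"z": -0.1,"wx": 0,"wy": 0,"wz": 0},
    {"x": 0,"y": 0,"z": -0.25,"wx": 0,"wy": 0,"wz": 0},
    {"x": 0,"y": 0,"z": -0.45,"wx": 0,"wy": 0,"wz": 0},
    {"x": 0,"y": 0,"z": -0.65,"wx": 0,"wy": 0,"wz": 0},
    {"x": 0,"y": 0,"z": -0.75,"wx": 0,"wy": 0,"wz": 0},
    {"x": 0,"y": 0,"z": -0.75,"wx": 0,"wy": 0,"wz": 0},
    {"x": 0,"y": 0,"z": -0.75,"wx": 0,"wy": 0,"wz": 0},
  ],
)

```text
t: 16.6
eef_pos: [0.4768, 0.2715, 0.2146]
tool_rot: [0.001, 0.153, 0.988, 0.002]
contact_force: [-0.5, -0.3, -0.3]
gripper_width: 1.005
```

```bash
python3 - <<'E'
from h import *
c,im,out=look("w8",[])
for z in (.060,.0675):fit(c,im,"low",.4759,.2707,-.307-np.pi/2,z0=z,spread=(-.1,0,.1))
move([.634,-.091,.19],.46+np.pi/2)
E

```

```text
t 16.65 [0.476  0.271  0.2131]
low fit [ 0.4764  0.2709 -1.8881] cost px 0.64
low fit [ 0.4748  0.2719 -1.913 ] cost px 0.94
t 16.65 shift [-1.301 -1.486  0.113] turn [ 0.001  0.    -0.244] rows>= 10.0 q7 0.79 jawnow 1.263
```

Seated (the seated-height fit is the better one). On to the cover.

Call:
jog_arm(
  plan=[
    {"x": -0.13,"y": -0.15,"z": 0,"wx": 0,"wy": 0,"wz": 0},
    {"x": -0.26,"y": -0.3,"z": 0,"wx": 0,"wy": 0,"wz": 0},
    {"x": -0.39,"y": -0.45,"z": 0,"wx": 0,"wy": 0,"wz": 0},
    {"x": -0.52,"y": -0.6,"z": 0,"wx": 0,"wy": 0,"wz": 0},
    {"x": -0.65,"y": -0.74,"z": 0,"wx": 0,"wy": 0,"wz": 0},
  ],
)

```text
t: 17.07
eef_pos: [0.5542, 0.0882, 0.2108]
tool_rot: [-0.001, 0.153, 0.988, 0.0]
contact_force: [0.6, -0.4, 0.6]
gripper_width: 1.002
```

Call:
jog_arm(
  plan=[
    {"x": -0.13,"y": -0.15,"z": 0,"wx": 0,"wy": 0,"wz": -0.036},
    {"x": -0.26,"y": -0.3,"z": 0,"wx": 0,"wy": 0,"wz": -0.072},
    {"x": -0.39,"y": -0.45,"z": 0,"wx": 0,"wy": 0,"wz": -0.108},
    {"x": -0.52,"y": -0.6,"z": 0.05,"wx": 0,"wy": 0,"wz": -0.144},
    {"x": -0.65,"y": -0.74,"z": 0.1,"wx": 0,"wy": 0,"wz": -0.18},
    {"x": -0.65,"y": -0.74,"z": 0.1,"wx": 0,"wy": 0,"wz": -0.216},
    {"x": -0.65,"y": -0.74,"z": 0.1,"wx": 0,"wy": 0,"wz": -0.244},
    {"x": -0.65,"y": -0.74,"z": 0.1,"wx": 0,"wy": 0,"wz": -0.244},
    {"x": -0.65,"y": -0.74,"z": 0.1,"wx": 0,"wy": 0,"wz": -0.244},
  ],
)

```text
t: 17.82
eef_pos: [0.6322, -0.092, 0.1886]
tool_rot: [-0.002, -0.226, 0.974, 0.001]
contact_force: [-0.1, 1.1, -0.1]
gripper_width: 0.998
```

```bash
python3 - <<'E'
from h import *
c,im,out=look("w9",[("cap_mid",.014),("cap_notch",.004)]);np.save("w9.npy",c)
p=out.get("cap_mid",[.634,-.091])
x=fit(c,im,"cap",p[0],p[1],.46,save="pics/f9.png",spread=(-.5,-.25,0,.25,.5))
a=cv2.imread("pics/f9.png");b=cv2.imread("pics/w9.png")
v=np.zeros((400,800,3),np.uint8);v[:a.shape[0],:a.shape[1]]=a;v[:250,400:]=cv2.resize(b,(400,250));cv2.imwrite("pics/v10.png",v)
move([x[0],x[1],.06],x[2]+np.pi/2);move([x[0],x[1],-.001],x[2]+np.pi/2)
E
```

```text
t 17.8667 [ 0.6325 -0.0916  0.1891]
cap_mid [316.  168.8] 0.62 [ 0.6314 -0.0931  0.014 ]
cap_notch [310.3 144.4] 0.63 [ 0.6142 -0.1076  0.004 ]
cap fit [ 0.6283 -0.0924  0.7773] cost px 0.58
t 17.97 shift [0.021 0.004 0.65 ] turn [ 0.001 -0.001 -0.102] rows>= 4.0 q7 2.25 jawnow 2.029
t 17.97 shift [0.021 0.004 0.955] turn [ 0.001 -0.001 -0.102] rows>= 5.0 q7 2.25 jawnow 2.029
```

View pics/v10.png

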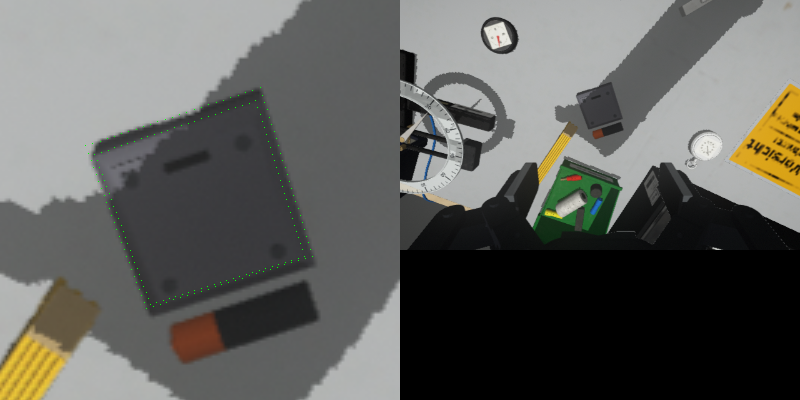

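The cover is at (317,168), the bar on its upper side (the notch), the battery below it. My assumed top square isn't given in the description, so I'll test which square the outline fits.

```bash
python3 - <<'E'
from h import *
im=cv2.imread("pics/w9.png")[:,:,::-1].copy();c=np.load("w9.npy",allow_pickle=True).item()
for n,m in {"56@23":sq(56,23),"56@23+46":sq(56,23)+sq(46,28),"56@23+50":sq(56,23)+sq(50,28),"56@23+53":sq(56,23)+sq(53,28),"56@0 low edges":sq(56,23)+[sq(56,0)[3]]}.items():
    MODEL["cap"]=m;print(n,end=" ");x=fit(c,im,"cap",.630,-.0925,.777,save="pics/f10.png" if n=="56@23" else None,spread=(-.1,0,.1))
cv2.imwrite("pics/v11.png",cv2.resize(cv2.imread("pics/f10.png")[60:340,60:340],(600,600),interpolation=cv2.INTER_NEAREST))
E
```

```text
56@23 cap fit [ 0.6305 -0.0901  0.7779] cost px 0.19
56@23+46 cap fit [ 0.6307 -0.0901  0.7784] cost px 1.10
56@23+50 cap fit [ 0.6282 -0.0922  0.7771] cost px 0.86
56@23+53 cap fit [ 0.6283 -0.0924  0.7785] cost px 0.53
56@0 low edges cap fit [ 0.6306 -0.0901  0.7785] cost px 0.22
```

View pics/v11.png

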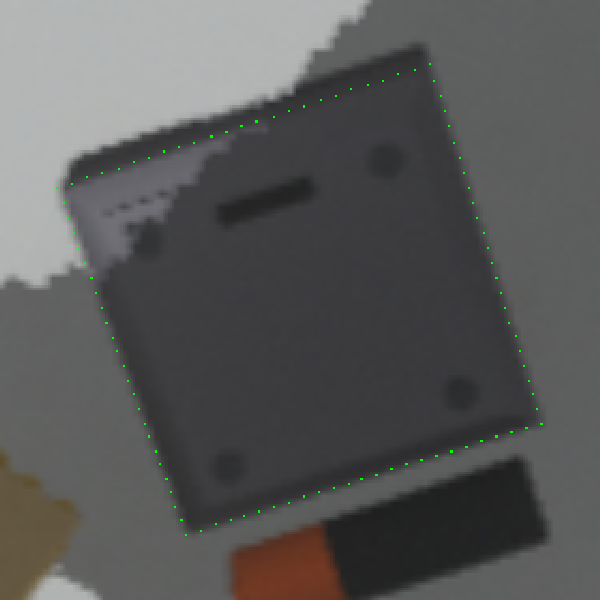

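The 56 mm outline at 23 mm lies exactly on the rim: cover (0.6305, −0.0901, yaw 0.778), notch bar upper side. Compute the move.

```bash
python3 - <<'E'
from h import *
for z in (.06,-.001): move([.6305,-.0901,z],.778+np.pi/2)
E
```

```text
t 17.97 shift [0.007 0.01  0.65 ] turn [ 0.001 -0.001 -0.102] rows>= 4.0 q7 2.25 jawnow 2.029
t 17.97 shift [0.006 0.009 0.955] turn [ 0.001 -0.001 -0.102] rows>= 5.0 q7 2.25 jawnow 2.029
```

Call:
jog_arm(
  plan=[
    {"x": 0.007,"y": 0.01,"z": 0.15,"wx": 0.001,"wy": -0.001,"wz": -0.036},
    {"x": 0.007,"y": 0.01,"z": 0.3,"wx": 0.001,"wy": -0.001,"wz": -0.072},
    {"x": 0.007,"y": 0.01,"z": 0.45,"wx": 0.001,"wy": -0.001,"wz": -0.102},
    {"x": 0.007,"y": 0.01,"z": 0.6,"wx": 0.001,"wy": -0.001,"wz": -0.102},
    {"x": 0.007,"y": 0.01,"z": 0.72,"wx": 0.001,"wy": -0.001,"wz": -0.102},
    {"x": 0.007,"y": 0.01,"z": 0.82,"wx": 0.001,"wy": -0.001,"wz": -0.102},
    {"x": 0.007,"y": 0.01,"z": 0.9,"wx": 0.001,"wy": -0.001,"wz": -0.102},
    {"x": 0.007,"y": 0.01,"z": 0.94,"wx": 0.001,"wy": -0.001,"wz": -0.102},
    {"x": 0.007,"y": 0.01,"z": 0.95,"wx": 0.001,"wy": -0.001,"wz": -0.102},
    {"x": 0.007,"y": 0.01,"z": 0.95,"wx": 0.001,"wy": -0.001,"wz": -0.102},
  ],
)

```text
t: 18.8
eef_pos: [0.6302, -0.0897, -0.0001]
tool_rot: [0.0, -0.38, 0.925, -0.0]
contact_force: [-0.7, 0.1, -0.3]
gripper_width: 1.002
```

Call:
jog_arm(
  plan=[
    {"x": 0,"y": 0,"z": 0,"wx": 0,"wy": 0,"wz": 0},
    {"x": 0,"y": 0,"z": 0,"wx": 0,"wy": 0,"wz": 0},
    {"x": 0,"y": 0,"z": 0,"wx": 0,"wy": 0,"wz": 0},
    {"x": 0,"y": 0,"z": 0,"wx": 0,"wy": 0,"wz": 0},
    {"x": 0,"y": 0,"z": 0,"wx": 0,"wy": 0,"wz": 0},
    {"x": 0,"y": 0,"z": 0,"wx": 0,"wy": 0,"wz": 0},
    {"x": 0,"y": 0,"z": 0,"wx": 0,"wy": 0,"wz": 0},
    {"x": 0,"y": 0,"z": 0,"wx": 0,"wy": 0,"wz": 0},
  ],
  hand=-1,
)

```text
t: 19.47
eef_pos: [0.6312, -0.0897, 0.0014]
tool_rot: [0.002, -0.38, 0.925, -0.0]
contact_force: [-1.1, 0.6, 6.4]
gripper_width: 0.646
```

```bash
python3 - <<'E'
from h import *
move([.4764,.2709,.19],-.31+np.pi)
print(monitor.get_obs()["eef_pos"])
E
```

```text
t 19.47 shift [-0.717  1.825 -0.945] turn [-0.001  0.001 -0.154] rows>= 11.0 q7 2.59 jawnow 2.349
[ 0.63121903 -0.08970015  0.00135555]
```

Call:
jog_arm(
  plan=[
    {"x": 0,"y": 0,"z": -0.12,"wx": 0,"wy": 0,"wz": 0},
    {"x": 0,"y": 0,"z": -0.3,"wx": 0,"wy": 0,"wz": 0},
    {"x": 0,"y": 0,"z": -0.5,"wx": 0,"wy": 0,"wz": 0},
    {"x": -0.04,"y": 0.1,"z": -0.68,"wx": 0,"wy": 0,"wz": 0},
    {"x": -0.1,"y": 0.25,"z": -0.8,"wx": 0,"wy": 0,"wz": 0},
    {"x": -0.17,"y": 0.43,"z": -0.9,"wx": 0,"wy": 0,"wz": 0},
    {"x": -0.24,"y": 0.6,"z": -0.945,"wx": 0,"wy": 0,"wz": 0},
    {"x": -0.31,"y": 0.78,"z": -0.945,"wx": 0,"wy": 0,"wz": 0},
    {"x": -0.36,"y": 0.91,"z": -0.945,"wx": 0,"wy": 0,"wz": 0},
  ],
)

```text
t: 20.22
eef_pos: [0.553, 0.094, 0.1915]
tool_rot: [0.003, -0.381, 0.925, 0.0]
contact_force: [1.1, 1.3, -0.3]
gripper_width: 0.644
```

Call:
jog_arm(
  plan=[
    {"x": -0.07,"y": 0.18,"z": 0,"wx": 0,"wy": 0,"wz": -0.02},
    {"x": -0.14,"y": 0.36,"z": 0,"wx": 0,"wy": 0,"wz": -0.05},
    {"x": -0.21,"y": 0.54,"z": 0,"wx": 0,"wy": 0,"wz": -0.08},
    {"x": -0.28,"y": 0.72,"z": 0,"wx": 0,"wy": 0,"wz": -0.11},
    {"x": -0.34,"y": 0.86,"z": 0,"wx": 0,"wy": 0,"wz": -0.14},
    {"x": -0.36,"y": 0.91,"z": 0,"wx": 0,"wy": 0,"wz": -0.154},
    {"x": -0.36,"y": 0.91,"z": 0,"wx": 0,"wy": 0,"wz": -0.154},
    {"x": -0.36,"y": 0.91,"z": 0,"wx": 0,"wy": 0,"wz": -0.154},
    {"x": -0.36,"y": 0.91,"z": 0,"wx": 0,"wy": 0,"wz": -0.154},
  ],
)

```text
t: 20.97
eef_pos: [0.4769, 0.2719, 0.1916]
tool_rot: [0.003, -0.589, 0.808, -0.001]
contact_force: [-0.3, -0.2, -1.1]
gripper_width: 0.645
```

```bash
python3 - <<'E'
from h import *
MODEL["cap"]=sq(56,23)
o=monitor.get_obs();P=[.4764,.2709]
c,im,_=look("w11",[])
y=rot(o).as_matrix()[:,1];jaw=np.arctan2(y[1],y[0]);e=o["eef_pos"];print(o["gripper_width"])
fit(c,im,"cap",e[0],e[1],jaw-np.pi/2,z0=e[2]-.0014,spread=(-.1,0,.1))
fit(c,im,"low",P[0],P[1],-.31-np.pi/2,z0=.06,spread=(-.1,0,.1))
for z in (.11,.0914): move(P+[z],-.31+np.pi)
E
```

```text
t 21.0167 [0.477  0.2717 0.1916]
0.6451049137664358
cap fit [0.4764 0.2712 1.2679] cost px 0.60
low fit [ 0.4739  0.2618 -1.8792] cost px 0.95
t 21.02 shift [0.006 0.003 0.408] turn [-0.001  0.001 -0.   ] rows>= 2.0 q7 2.23 jawnow 2.831
t 21.02 shift [0.006 0.004 0.501] turn [-0.001  0.001 -0.   ] rows>= 3.0 q7 2.23 jawnow 2.831
```

View pics/w11.png

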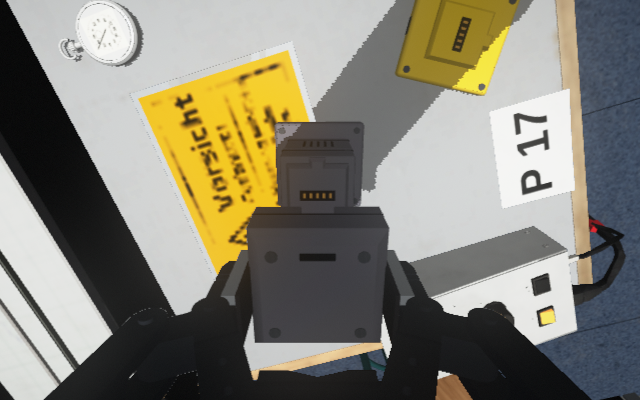

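The cover is held with its bar (318,257) on the same side as the low module's key (317,158). The low fit in this view is partly hidden, so I keep the earlier value. Descend.

Call:
jog_arm(
  plan=[
    {"x": 0.003,"y": 0.003,"z": 0.13,"wx": -0.001,"wy": 0.001,"wz": 0},
    {"x": 0.003,"y": 0.003,"z": 0.27,"wx": -0.001,"wy": 0.001,"wz": 0},
    {"x": 0.003,"y": 0.003,"z": 0.38,"wx": -0.001,"wy": 0.001,"wz": 0},
    {"x": 0.003,"y": 0.003,"z": 0.43,"wx": -0.001,"wy": 0.001,"wz": 0},
    {"x": 0.003,"y": 0.003,"z": 0.455,"wx": -0.001,"wy": 0.001,"wz": 0},
    {"x": 0.003,"y": 0.003,"z": 0.47,"wx": -0.001,"wy": 0.001,"wz": 0},
    {"x": 0.003,"y": 0.003,"z": 0.485,"wx": -0.001,"wy": 0.001,"wz": 0},
    {"x": 0.003,"y": 0.003,"z": 0.497,"wx": -0.001,"wy": 0.001,"wz": 0},
    {"x": 0.003,"y": 0.003,"z": 0.505,"wx": -0.001,"wy": 0.001,"wz": 0},
    {"x": 0.003,"y": 0.003,"z": 0.507,"wx": -0.001,"wy": 0.001,"wz": 0},
  ],
)

```text
t: 21.85
eef_pos: [0.4774, 0.2718, 0.0913]
tool_rot: [0.001, -0.589, 0.808, -0.001]
contact_force: [-1.6, -2.2, 6.5]
gripper_width: 0.649
```

Contact comes at the expected 0.0914. Release, retreat and check.

Call:
jog_arm(
  plan=[
    {"x": 0,"y": 0,"z": 0,"wx": 0,"wy": 0,"wz": 0},
    {"x": 0,"y": 0,"z": 0,"wx": 0,"wy": 0,"wz": 0},
    {"x": 0,"y": 0,"z": 0,"wx": 0,"wy": 0,"wz": 0},
    {"x": 0,"y": 0,"z": 0,"wx": 0,"wy": 0,"wz": 0},
    {"x": 0,"y": 0,"z": 0,"wx": 0,"wy": 0,"wz": 0},
    {"x": 0,"y": 0,"z": 0,"wx": 0,"wy": 0,"wz": 0},
  ],
  hand=1,
)

```text
t: 22.35
eef_pos: [0.4774, 0.2718, 0.0913]
tool_rot: [0.001, -0.589, 0.808, -0.001]
contact_force: [-0.7, -0.1, -0.5]
gripper_width: 1.0
```

Call:
jog_arm(
  plan=[
    {"x": 0,"y": 0,"z": -0.1,"wx": 0,"wy": 0,"wz": 0},
    {"x": 0,"y": 0,"z": -0.25,"wx": 0,"wy": 0,"wz": 0},
    {"x": 0,"y": 0,"z": -0.45,"wx": 0,"wy": 0,"wz": 0},
    {"x": 0,"y": 0,"z": -0.65,"wx": 0,"wy": 0,"wz": 0},
    {"x": 0,"y": 0,"z": -0.65,"wx": 0,"wy": 0,"wz": 0},
    {"x": 0,"y": 0,"z": -0.65,"wx": 0,"wy": 0,"wz": 0},
  ],
)

```text
t: 22.85
eef_pos: [0.4785, 0.2727, 0.2239]
tool_rot: [0.004, -0.589, 0.808, -0.001]
contact_force: [0.1, 0.1, -0.2]
gripper_width: 1.002
```

```bash
python3 - <<'E'
from h import *
MODEL["cap"]=sq(56,23)
c,im,out=look("w12",[])
for z in (.090,.0975):fit(c,im,"cap",.4764,.2709,1.261,z0=z,spread=(-.1,0,.1))
im=cams.read_camera("side");v=im[120:260,180:340,::-1];s=cams.read_camera("scene")[120:260,160:320,::-1]
cv2.imwrite("pics/v12.png",cv2.resize(np.hstack([v,s]),None,fx=2.5,fy=2.5,interpolation=cv2.INTER_CUBIC))
E

```

```text
t 22.9 [0.4772 0.272  0.2219]
cap fit [0.4765 0.2687 1.2732] cost px 0.52
cap fit [0.4765 0.2673 1.2587] cost px 0.63
```

The picture limit is reached, so this check rests on numbers. The contact height was 0.0913 against a predicted 0.0914, where an unseated part would have stopped about 7 mm higher. The post-release fit favours the seated height. Hand in.

```bash
python3 - <<'E'
from h import *
cams.read_camera("scene");c=cams.get_calibration("scene")
d=finder.place_of("scene","cap_mid");print([(np.round(k["location"]),round(k["confidence"],2)) for k in d[:2]],"expected",proj(c,[.4764,.2700,.104]).round(0))
print(bot.hand_in())
E
```

```text
[(array([241., 151.]), 0.69), (array([240., 158.]), 0.64)] expected [240. 154.]
the job is handed in; nothing more can be done
None
```

I stacked the tall module, the low module and the cover on the grey dock, notch over key each time, then released and handed in at about 23 s of the 72 s allowed. The hand-in gave no verdict.

**Seating height:** each part met resistance within 0.1 mm of its predicted seated height (TCP z 22.7, 63.5 and 91.3 mm). An unseated part would have stopped about 7 mm higher.

**Fits after release:** the edge fits favoured the seated height for all three parts. For the cover the margin was small (0.52 px against 0.63 px). Its centre came out about 2 mm off the earlier low-module fit in y, inside the 5 mm tolerance. The scene camera's finder put the cover within about 4 px of where it should be.

**Checks that failed or disagreed:**
- One fit of the tall module ran off onto printed text, and I redid it with bounds.
- One fit of the low module, partly hidden by the held cover, disagreed by about 9 mm, and I disregarded it.
- The last side and scene picture could not be viewed because the 12-picture limit was reached, so the final state is not checked by eye.
- I did not measure whether the other things on the table had moved. No unexpected contact forces showed up.

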